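# Start the hold-down bolt of a carving clamp by feel

## Task

Start the crank bolt of the carver's hold-down clamp: take the orange crank grip, turn the crank backward (anticlockwise seen from above) only until the bolt drops into its thread, then turn it forward (clockwise) one full turn. Finish while still holding the grip, crank at rest, so that the bolt stays just started; leave the wooden blank, the chisel and the mallet where they are.

Things in the scene. Friction and masses are not known exactly. Their poses are not given: they have to be found in the camera images.
- bolt_axis (a point): Centre of the top face of the fixed steel boss, 52 mm across, 65 mm above the bench, on a plywood board 270 x 130 x 15 mm. An upright clamp bolt goes into it: right-hand thread, 8 mm pitch, thread start not visible. The bolt turns about the upright line through this point. x points along the green strap to the wooden blank, z up.
- strap_end (a point): Middle of the top of the green strap's pad end, 115 mm from the bolt axis. The strap (36 mm wide, top about 98 mm above the bench at the start) goes up and down with the bolt and never turns; the crank passes over it. It stays clear of the blank in this job.
- grip: Round upright orange grip, 28 mm across, 44 mm tall, origin at its centre (about 141 mm above the bench at the start; all else within 100 mm of the bolt axis is under 120 mm). It sits on a pin at the end of the crank arm, 50 mm from the bolt axis, and spins freely, so one grasp with unchanged hand direction serves for any number of turns. Pushing it round takes 1 to 3 N.
- crank_end (a point): Top of the steel crank arm (16 mm wide) under the grip, about 8 mm below the grip's lower end at the start. The grip floats on the pin on a weak spring (under 2 N), from there 22 mm up and 6 mm down relative to the arm: the hand may stay at one height while bolt and crank rise, drop and screw down. This point goes up and down with the bolt.
- bolt (a joint): Turn of bolt and crank in rad: 0 when the crank arm points opposite to the x axis of bolt_axis (away from the blank), growing forward = clockwise from above; it counts on over full turns. Starts between -0.5 and 0.5.
- lift (a joint): Height of bolt, strap and crank in m, up positive; their weight keeps them down. Starts at -0.0035 to -0.0005, resting on the first thread. Turned backward it climbs slowly to about 0; after 0.6 to 2.8 rad (hidden) it meets the thread start and drops by itself 8 mm, to about -0.008. Forward from there it screws down 8 mm per turn, to about -0.016 after one turn.
- ring (a point): Red ring round the bolt, 27 mm across, 6 mm high, this point at its centre. It stands out of the boss's top before the thread drop and is hidden inside the boss after it.
- blank_center (a point): Bystander: pale wooden carving blank, 85 x 105 mm and 44 mm high with a domed top, lying loose on the board under the strap's end, not clamped; point at its centre.
- chisel_center (a point): Bystander: chisel with a brown wooden handle lying on the bench, 243 mm long, 26 mm wide, 24 mm high; point at the middle of its length, x axis towards the blade.
- mallet_center (a point): Bystander: round dark wooden carver's mallet standing on its head, handle up, 84 mm across, 200 mm tall; point half-way up.

How it is judged:
By the outcome, as a careful person would: the job done as asked, in the order asked, and still so for the second after the job is handed in, while the arm keeps its last pose, push and grip.
It also fails if it takes over 51 s, if anything falls off the work surface, if the arm or the gripper's body presses on something with over 40 N, if the wrist force passes 120 N, or if a joint passes its speed limit or range.

## Robot

A 6-joint arm with a two-finger parallel gripper is mounted at the origin on the work surface. World frame = base frame: x ahead of the robot, y to its left, z up, the work surface at z = 0. Lengths are in m, angles in rad, forces in N, time in s.
With the tool pointing down it reaches from about 0.25 to 0.775 m from the base axis. Payload 4 kg.
Tool frame: the origin (TCP) lies midway between the tips of the shut fingers; the grasp point (between the pads) lies 19 mm behind it; z points along the fingers, x is the direction in which the jaws open and shut, and the axes are right-handed (so a half turn about z gives the same grasp; the last joint's range is limited). The gripper opens to 94 mm and grips with 3 to 60 N. Pads are 16 mm wide; open, the fingers measure 119 mm over their backs; the gripper's body (75 mm by 177 mm) begins 78 mm behind the grasp point.
Start: joints at [-1.269, 0.087, 1.371, -0, 1.684, -0.103], TCP at [0.217, -0.506, 0.206] pointing down, gripper open.
Joint ranges: [-3.1, 3.1], [-0.76, 2.03], [0.27, 2.55], [-1.08, 4.22], [0.17, 2.65], [-2.57, 2.57]. Speed limits (rad/s): [2.79, 2.79, 3.14, 3.14, 3.14, 3.14].

## Interface

Orientations are given as [roll, pitch, yaw] about the fixed x, y, z axes, in that order (R = Rz(yaw) Ry(pitch) Rx(roll)).
In Python, from bench import * gives the robot as it stands.
- The arm moves only by the tool send_rows, never from a script. Its argument "rows" is one flat list of numbers, 7 for each row, row after row: the shift along the world's x, y, z in mm, then the turn, a rotation vector about the world's x, y, z in degrees, then the opening, from 0 (shut) to 1 (fully open). A call has exactly 8 rows; each row shifts and turns the commanded pose from where the row before left it; what a row does not reach is not made up. A row lasts 1/8 s, in which the tool goes at most 62.5 mm and 10.7 degrees, less where a joint would pass 70% of its speed; a pose out of reach is approached as far as the arm can. A call is refused whole if a number of a shift passes 62.5 or a number of a turn 10.7, either way. A call with a gripper value outside its range is refused whole. The fingers move at their own pace and stop on an object; the grip force is fixed at half the most. Time passes only in rows, so rows that do not move let the fingers close, or fill a call up. It gives the time, the measured TCP pose, the force and the opening at its end, in the units of the state.
- get_obs(): the state, without advancing time (a new reading comes with each control period).
- snapshot(name): name is "scene" or "top" or "wrist"; returns a dict with "color" (480x640x3 uint8, red, green, blue), "intrinsics" (3x3 intrinsics, pixels), "rvec" (rotation vector, rad) and "tvec" (3), from world to camera coordinates, as OpenCV has them; the wrist camera has in their place "T_tool_cam" (4x4, takes a point from camera to tool coordinates, whose origin is the TCP and whose axes are the tool frame's). Camera axes: x right, y down, z forward; pixel columns grow to the right and rows downward; lengths in m; the calibration is good to about 2 mm. The wrist camera is an equidistant fisheye: a pixel r from the principal point sees the ray r / f radians off the axis. A picture is of the moment at which its call begins: read the wrist's pose just before it. There is no depth.
- close_job(): hands the job in, once; it reports no verdict.
The state is a dict: "time": time; "joint_positions": joint angles; "qvel": joint speeds; "joint_torque": joint torques, N m; "tool_pos": TCP position; "ee_rot": TCP orientation; "wrist_force": force on the tool from outside, world axes, zero at the start; "wrist_torque": the same for the moment, N m; "width": finger opening in m.
Only numpy, scipy, OpenCV 4.12 (cv2) and the standard library are available. Lean on these libraries where they do the work, as an engineer would, in place of code of your own. Each camera call takes 0.05 s, during which the arm holds its last target.

## Working session

There is one attempt and no reset: what is moved stays moved. The work goes in short steps, Python scripts to look and compute and a tool call to move; the robot and the scene stay as the last step left them, time stands still between calls to the robot, and variables do not carry over. Pictures are saved under pics/ and viewed, and the job is handed in when it is done.

Besides the shell and the picture viewer there is one more tool, called after "Call:" by a JSON object that holds its "op" and its "data". send_rows: Moves the arm, as the interface text tells. Its arguments: {"type":"object","properties":{"rows":{"type":"array","items":{"type":"number"}}},"required":["rows"]}

```bash
mkdir -p pics; ls
python3 - <<'E'
from bench import *
import cv2
o=get_obs();print(o)
for n in ("scene","top","wrist"):
    s=snapshot(n);cv2.imwrite(f"pics/{n}0.png",s["color"][:,:,::-1])
    print(n,{k:v for k,v in s.items() if k!="color"})
E
```

```text
pics
{'time': 0.0, 'joint_positions': array([-1.26911911e+00,  8.79466811e-02,  1.37224256e+00, -2.94507624e-05,
        1.68361305e+00, -1.03108904e-01]), 'qvel': array([-0.00022614,  0.00032043, -0.00074734,  0.00014634,  0.00101485,
        0.00102917]), 'joint_torque': array([ 1.83450982e-03, -3.40179420e+01, -3.02430117e+01,  7.21206120e-02,
        3.30294832e-02, -1.71552933e-04]), 'tool_pos': array([ 0.21641838, -0.50502835,  0.20431468]), 'ee_rot': array([-3.14139434e+00,  2.20090645e-03, -1.16601327e+00]), 'wrist_force': array([-0.19846431, -0.22147848,  0.70102801]), 'wrist_torque': array([ 0.01295568, -0.00202503, -0.00615871]), 'width': 0.09388726294165928}
scene {'intrinsics': array([[436.6269564 ,   0.        , 324.14417557],
       [  0.        , 436.6269564 , 242.92557209],
       [  0.        ,   0.        ,   1.        ]]), 'rvec': array([ 1.74042352,  1.77607475, -0.75334171]), 'tvec': array([-0.01847865, -0.35546773,  1.29762421])}
top {'intrinsics': array([[578.38065821,   0.        , 318.95564692],
       [  0.        , 578.38065821, 238.02204764],
       [  0.        ,   0.        ,   1.        ]]), 'rvec': array([ 2.16829186, -2.11608179,  0.12175445]), 'tvec': array([0.03712507, 0.61901937, 1.00881427])}
wrist {'intrinsics': array([[371.64829954,   0.        , 323.78557027],
       [  0.        , 371.64829954, 235.17643862],
       [  0.        ,   0.        ,   1.        ]]), 'T_tool_cam': array([[ 9.99999502e-01,  5.73503632e-04,  8.16800999e-04,
         3.96451519e-04],
       [-7.51452054e-04,  9.71254313e-01,  2.38043052e-01,
        -6.82771906e-02],
       [-6.56802938e-04, -2.38043547e-01,  9.71254260e-01,
        -1.80316595e-01],
       [ 0.00000000e+00,  0.00000000e+00,  0.00000000e+00,
         1.00000000e+00]])}
```

View pics/scene0.png

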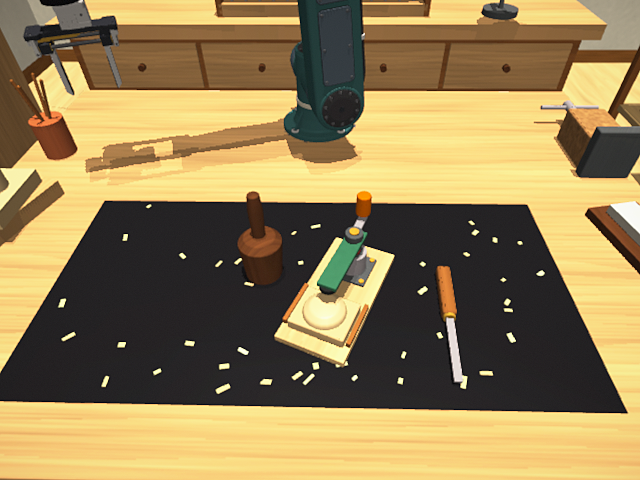

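View pics/top0.png

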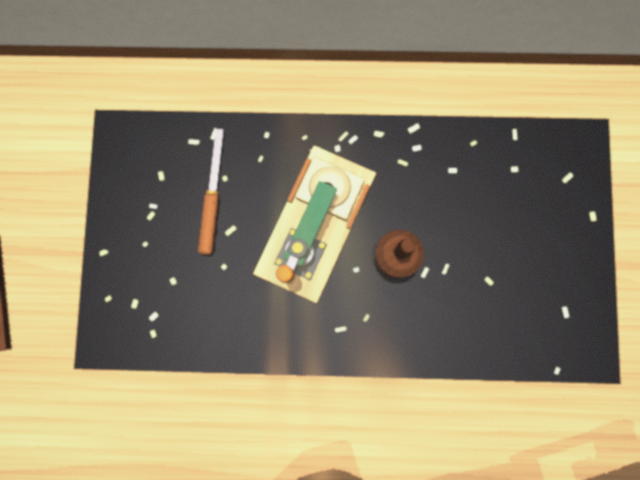

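View pics/wrist0.png

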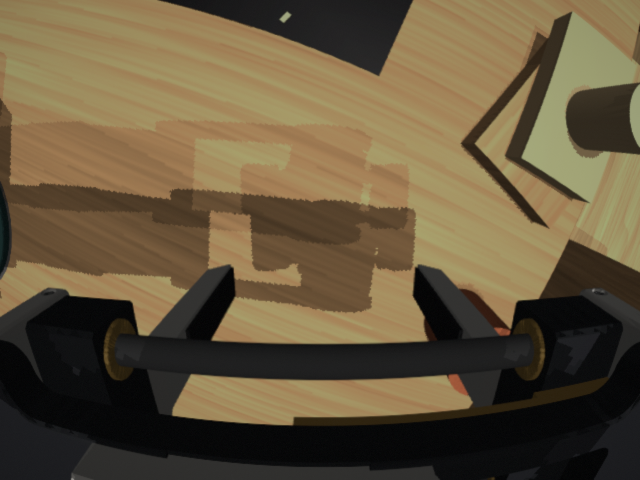

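The scene view shows the grip at about (364,204), the bolt head at (354,234) and the mallet to the left. In the top view the grip is at (286,273), the bolt head at (298,248) and the mallet at (400,254). Next I'll measure them.

```bash
cat > h.py <<'E'
from bench import *
import cv2, numpy as np
def ray(s,uv):
    R,_=cv2.Rodrigues(s["rvec"]);t=np.asarray(s["tvec"]).ravel()
    p=cv2.undistortPoints(np.array([[uv]],float),s["intrinsics"],None).ravel()
    return -R.T@t, R.T@np.array([p[0],p[1],1.])
def onz(s,uv,z):
    c,d=ray(s,uv);return c+d*(z-c[2])/d[2]
def tri(a,ua,b,ub):
    c1,d1=ray(a,ua);c2,d2=ray(b,ub);d1/=np.linalg.norm(d1);d2/=np.linalg.norm(d2)
    A=np.stack([d1,-d2],1);x=np.linalg.lstsq(A,c2-c1,rcond=None)[0]
    p,q=c1+d1*x[0],c2+d2*x[1];return (p+q)/2,np.linalg.norm(p-q)
def proj(s,P):
    return cv2.projectPoints(np.array([P],float),s["rvec"],s["tvec"],s["intrinsics"],None)[0].ravel()
def blob(s,lo,hi,roi):
    h=cv2.cvtColor(s["color"],cv2.COLOR_RGB2HSV);m=cv2.inRange(h,lo,hi)
    z=np.zeros_like(m);x0,y0,x1,y1=roi;z[y0:y1,x0:x1]=m[y0:y1,x0:x1]
    c=max(cv2.findContours(z,cv2.RETR_EXTERNAL,cv2.CHAIN_APPROX_NONE)[0],key=cv2.contourArea)
    M=cv2.moments(c);return (M["m10"]/M["m00"],M["m01"]/M["m00"]),cv2.boundingRect(c),c
E
python3 - <<'E'
from h import *
t=snapshot("top");s=snapshot("scene")
gt=blob(t,(5,180,120),(18,255,255),(270,255,305,290));gs=blob(s,(5,180,120),(18,255,255),(345,180,385,225))
print(gt[:2],gs[:2]);print("tri grip",tri(t,gt[0],s,gs[0]))
print("top@.152",onz(t,gt[0],.152),"scene@.141",onz(s,gs[0],.141))
for nm,im,lo in (("top",t,0),("scene",s,0)):
    m=blob(im,(50,100,30),(85,255,255),(270,170,345,260) if nm=="top" else (310,220,380,300))
    r=cv2.minAreaRect(m[2]);b=cv2.boxPoints(r);print(nm,"strap",b.round(1).tolist(),[onz(im,p,.098).round(4).tolist() for p in b])
c1=t["color"][140:310,240:380];cv2.imwrite("pics/t1.png",cv2.resize(c1[:,:,::-1],None,fx=3.5,fy=3.5,interpolation=2)[:600])
c1=s["color"][180:370,270:410];cv2.imwrite("pics/s1.png",cv2.resize(c1[:,:,::-1],None,fx=3.1,fy=3.1,interpolation=2)[:600])
E
```

```text
Traceback (most recent call last):
  File "h.py", line 19, in blob
    M=cv2.moments(c);return (M["m10"]/M["m00"],M["m01"]/M["m00"]),cv2.boundingRect(c),c
                             ~~~~~~~~^~~~~~~~~
ZeroDivisionError: float division by zero
```

```bash
cat > m.py <<'E'
from h import *
t=snapshot("top");s=snapshot("scene")
c1=t["color"][140:310,240:380];cv2.imwrite("pics/t1.png",cv2.resize(c1[:,:,::-1],None,fx=3.5,fy=3.5,interpolation=2)[:600])
c1=s["color"][180:370,270:410];cv2.imwrite("pics/s1.png",cv2.resize(c1[:,:,::-1],None,fx=3.1,fy=3.1,interpolation=2)[:600])
h=cv2.cvtColor(t["color"],cv2.COLOR_RGB2HSV);print(h[273,283:290].tolist(),h[215,315].tolist());h=cv2.cvtColor(s["color"],cv2.COLOR_RGB2HSV);print(h[204,360:368].tolist(),h[262,340].tolist())
gt=blob(t,(5,150,120),(16,255,255),(270,258,305,290));gs=blob(s,(3,180,100),(18,255,255),(345,180,385,225))
print(gt[:2],gs[:2]);print("tri grip",tri(t,gt[0],s,gs[0]))
print("top@.152",onz(t,gt[0],.152),"scene@.141",onz(s,gs[0],.141))
for nm,im,lo in (("top",t,0),("scene",s,0)):
    m=blob(im,(50,100,30),(85,255,255),(270,170,345,260) if nm=="top" else (310,220,380,300))
    r=cv2.minAreaRect(m[2]);b=cv2.boxPoints(r);print(nm,"strap",b.round(1).tolist(),[onz(im,p,.098).round(4).tolist() for p in b])
E
python3 m.py
```

```text
[[20, 150, 234], [20, 149, 236], [20, 152, 237], [20, 154, 238], [20, 159, 238], [19, 158, 239], [19, 165, 238]] [68, 88, 169]
[[13, 255, 142], [13, 255, 143], [13, 255, 149], [13, 255, 154], [13, 255, 159], [13, 255, 157], [13, 255, 150], [13, 255, 158]] [71, 125, 153]
((289.32608695652175, 277.0652173913044), (278, 269, 16, 13)) ((363.44261394838, 203.8445908841296), (356, 191, 16, 26))
tri grip (array([0.53977767, 0.10125229, 0.1349192 ]), np.float64(0.008314245844657297))
top@.152 [0.53853239 0.09585698 0.152     ] scene@.141 [0.54694947 0.10478515 0.141     ]Traceback (most recent call last):
  File "m.py", line 10, in <module>
    m=blob(im,(50,100,30),(85,255,255),(270,170,345,260) if nm=="top" else (310,220,380,300))
  File "h.py", line 18, in blob
    c=max(cv2.findContours(z,cv2.RETR_EXTERNAL,cv2.CHAIN_APPROX_NONE)[0],key=cv2.contourArea)
ValueError: max() iterable argument is empty
```

View pics/t1.png

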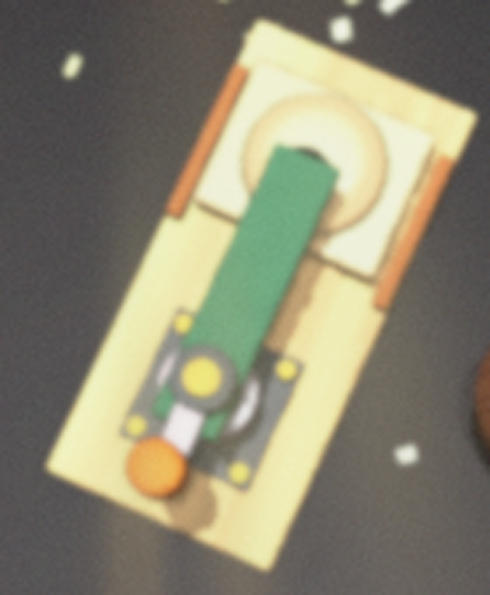

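View pics/s1.png

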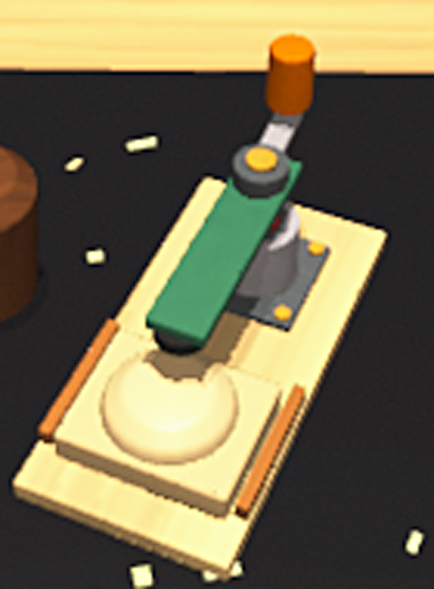

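The crops are clear. In the top view the grip's top is near (285,273) and the cap near (297.5,248). In the scene view the grip's top is near (364,195) and the cap at (354,231). I'll retune the colours for the top view's exposure.

```bash
cat > m.py <<'E'
from h import *
t=snapshot("top");s=snapshot("scene")
gt=blob(t,(10,125,150),(22,255,255),(270,258,305,290));gs=blob(s,(3,180,100),(18,255,255),(345,180,385,225))
print(gt[:2],gs[:2]);print("tri grip",tri(t,(284.8,273.3),s,(364.2,195.2)))
print("top@.16",onz(t,gt[0],.160),"scene@.141",onz(s,gs[0],.141))
ct=blob(t,(20,80,100),(35,255,255),(289,238,306,257));cs=blob(s,(15,120,100),(30,255,255),(345,223,363,238))
print("cap",ct[:2],cs[:2],tri(t,ct[0],s,cs[0]))
for nm,im in (("top",t),("scene",s)):
    m=blob(im,(50,60,30),(90,255,255),(270,170,345,270) if nm=="top" else (310,220,380,300))
    r=cv2.minAreaRect(m[2]);b=cv2.boxPoints(r);print(nm,"strap",b.round(1).tolist(),[onz(im,p,.098).round(4).tolist() for p in b])
E
python3 m.py
```

```text
((284.09067357512953, 273.373920552677), (276, 265, 17, 17)) ((363.41267217630855, 203.83746556473827), (356, 191, 16, 26))
tri grip (array([0.5439754 , 0.10405735, 0.15877708]), np.float64(0.0024655417166476947))
top@.16 [0.54370667 0.1038549  0.16      ] scene@.141 [0.54692958 0.10473076 0.141     ]
cap ((297.05232558139534, 247.18217054263562), (292, 242, 11, 11)) ((353.6597222222222, 231.05208333333334), (349, 228, 10, 7)) (array([0.59178917, 0.08694731, 0.113847  ]), np.float64(0.00046773529981596876))
top strap [[292.3999938964844, 237.8000030517578], [318.8999938964844, 180.3000030517578], [336.70001220703125, 188.5], [310.20001220703125, 246.0]] [[0.6097, 0.0966, 0.098], [0.7119, 0.0536, 0.098], [0.698, 0.0223, 0.098], [0.5962, 0.0657, 0.098]]
scene strap [[315.79998779296875, 283.70001220703125], [351.20001220703125, 222.8000030517578], [369.1000061035156, 233.1999969482422], [333.6000061035156, 294.1000061035156]] [[0.7044, 0.0217, 0.098], [0.5517, 0.0837, 0.098], [0.5801, 0.1162, 0.098], [0.7259, 0.0515, 0.098]]
```

The grip is at about (0.5445, 0.104) and the axis at (0.592, 0.087). They are 50 mm apart, which matches. The strap points at -22.8° and the crank at about 160°. The hand keeps its present yaw, and I'll approach high.

Call:
{"op": "send_rows", "data": {"rows": [23.5, 43.5, 10, 0, 0, 0, 1, 23.5, 43.5, 10, 0, 0, 0, 1, 23.5, 43.5, 10, 0, 0, 0, 1, 23.5, 43.5, 10, 0, 0, 0, 1, 23.5, 43.5, 10, 0, 0, 0, 1, 23.5, 43.5, 10, 0, 0, 0, 1, 23.5, 43.5, 10, 0, 0, 0, 1, 23.5, 43.5, 10, 0, 0, 0, 1]}}

```text
time: 1.45
tool_pos: [0.4051, -0.1561, 0.2861]
ee_rot: [-3.141, -0.001, -1.166]
wrist_force: [0.6, -0.5, 0.1]
width: 0.0937
```

Call:
{"op": "send_rows", "data": {"rows": [23.5, 43.5, 0, 0, 0, 0, 1, 23.5, 43.5, 0, 0, 0, 0, 1, 23.5, 43.5, 0, 0, 0, 0, 1, 23.5, 43.5, 0, 0, 0, 0, 1, 23.5, 43.5, 0, 0, 0, 0, 1, 23.5, 43.5, 0, 0, 0, 0, 1, 0, 0, 0, 0, 0, 0, 1, 0, 0, 0, 0, 0, 0, 1]}}

```text
time: 2.45
tool_pos: [0.5454, 0.103, 0.2854]
ee_rot: [3.141, -0.001, -1.166]
wrist_force: [1.0, -0.5, -0.1]
width: 0.0942
```

```bash
cat > w.py <<'E'
from h import *
from scipy.spatial.transform import Rotation as Ro
import sys
def wpt(w,o,uv,z):
    K=w["intrinsics"];x=(np.array(uv)-K[:2,2])/K[0,0];r=np.hypot(*x)
    d=np.array([*(np.sin(r)*x/max(r,1e-9)),np.cos(r)])
    T=np.eye(4);T[:3,:3]=Ro.from_euler("xyz",o["ee_rot"]).as_matrix();T[:3,3]=o["tool_pos"]
    M=T@w["T_tool_cam"];c=M[:3,3];d=M[:3,:3]@d;return c+d*(z-c[2])/d[2]
def wproj(w,o,P):
    T=np.eye(4);T[:3,:3]=Ro.from_euler("xyz",o["ee_rot"]).as_matrix();T[:3,3]=o["tool_pos"]
    p=np.linalg.inv(T@w["T_tool_cam"])@np.array([*P,1]);h=np.hypot(p[0],p[1]);r=np.arctan2(h,p[2])
    return w["intrinsics"][:2,2]+w["intrinsics"][0,0]*r*p[:2]/h
E
python3 - <<'E'
from w import *
o=get_obs();w=snapshot("wrist");cv2.imwrite("pics/w1.png",w["color"][:,:,::-1])
print(o["time"],o["tool_pos"],o["ee_rot"],o["wrist_force"])
print("exp grip top",wproj(w,o,(.5445,.104,.163)),"cap",wproj(w,o,(.592,.087,.114)))
E
```

```text
2.45 [0.54536126 0.10300631 0.28541607] [ 3.14079729e+00 -5.48614707e-04 -1.16597036e+00] [ 0.96664273 -0.46760645 -0.05486849]
exp grip top [321.42756082 228.64384659] cap [357.84592522 179.30575419]
```

View pics/w1.png

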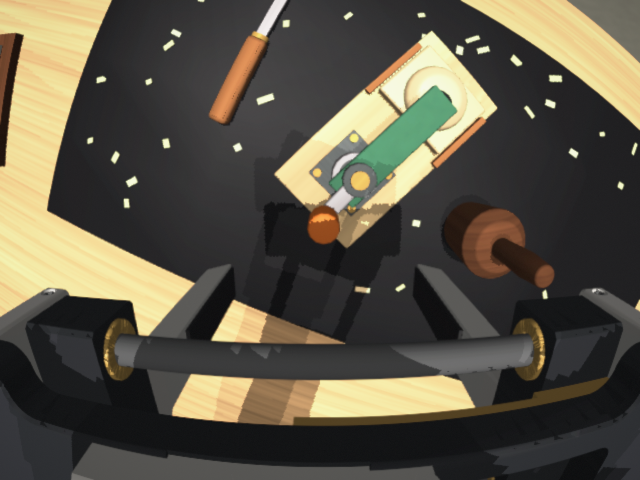

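The wrist view has the grip at about (323,225) and the cap at (361,181), close to what I expected. I'll measure them with masks.

Run:
```python
from w import *
o=get_obs();w=snapshot("wrist")
cv2.imwrite("pics/w1c.png",cv2.resize(w["color"][150:260,270:400,::-1],None,fx=4.5,fy=4.5,interpolation=2))
g=blob(w,(3,180,80),(16,255,255),(295,195,350,255));c=blob(w,(16,120,100),(35,255,255),(345,165,378,197))
print(g[:2],c[:2]);print("cap",wpt(w,o,c[0],.114)); 
print(cv2.minEnclosingCircle(g[2]))
print("exp grip centre blob: top",wproj(w,o,(.5445,.104,.163)),"bot",wproj(w,o,(.5445,.104,.119)))
for z in (.163,.141,.15): print(z,wpt(w,o,g[0],z))
```

```text
((322.4626696832579, 224.79204374057315), (307, 206, 32, 38)) ((359.17760617760615, 180.1872586872587), (350, 171, 19, 19))
cap [0.59174723 0.08493773 0.114     ]
((322.5, 224.5), 18.66825294494629)
exp grip centre blob: top [320.90561128 228.35489655] bot [321.19562893 218.16673085]
0.163 [0.54781379 0.10400037 0.163     ]
0.141 [0.54342792 0.10217869 0.141     ]
0.15 [0.54522214 0.10292392 0.15      ]
```

View pics/w1c.png

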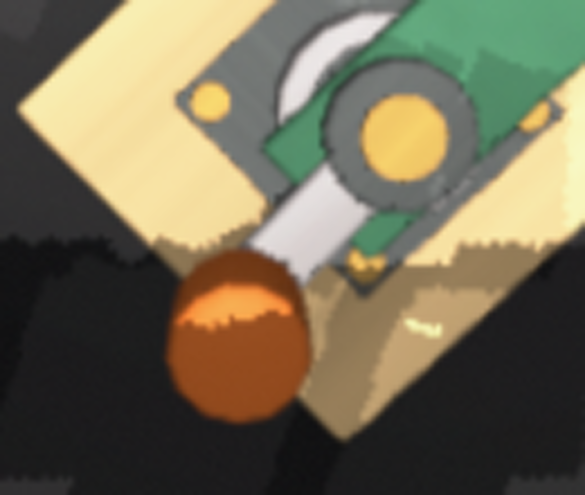

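Grip (0.545, 0.103), axis (0.592, 0.086), and the tool is directly above the grip. I'll descend and close.

Call:
{"op": "send_rows", "data": {"rows": [0, 0, -25, 0, 0, 0, 1, 0, 0, -25, 0, 0, 0, 1, 0, 0, -25, 0, 0, 0, 1, 0, 0, -25, 0, 0, 0, 1, 0, 0, -22, 0, 0, 0, 1, 0, 0, -20, 0, 0, 0, 1, 0, 0, -16, 0, 0, 0, 1, 0, 0, 0, 0, 0, 0, 1]}}

```text
time: 3.55
tool_pos: [0.5446, 0.1026, 0.1263]
ee_rot: [3.139, 0.001, -1.167]
wrist_force: [-0.2, 0.1, -1.1]
width: 0.0936
```

Call:
{"op": "send_rows", "data": {"rows": [0, 0, 0, 0, 0, 0, 0.5, 0, 0, 0, 0, 0, 0, 0.35, 0, 0, 0, 0, 0, 0, 0.2, 0, 0, 0, 0, 0, 0, 0.1, 0, 0, 0, 0, 0, 0, 0, 0, 0, 0, 0, 0, 0, 0, 0, 0, 0, 0, 0, 0, 0, 0, 0, 0, 0, 0, 0, 0]}}

```text
time: 4.55
tool_pos: [0.5456, 0.1035, 0.1275]
ee_rot: [3.142, -0.0, -1.166]
wrist_force: [-0.2, 0.7, -0.1]
width: 0.0275
```

```bash
cat > look.py <<'E'
from w import *
import sys
k=sys.argv[1]
o=get_obs();s=snapshot("scene");t=snapshot("top")
a=cv2.resize(s["color"][175:315,290:420,::-1],None,fx=4,fy=4,interpolation=2)
cv2.imwrite(f"pics/s_{k}.png",a)
ax=np.array([.592,.086]);v=o["tool_pos"][:2]-ax
print(o["time"],o["tool_pos"].round(4),o["wrist_force"].round(1),round(o["width"],4),"ang",np.degrees(np.arctan2(v[1],v[0])).round(1),"r",np.hypot(*v).round(4))
m=blob(s,(50,60,30),(90,255,255),(300,215,385,305))
r=cv2.minAreaRect(m[2]);print("strap",np.round(m[0],2),m[1],"max row pt",m[2][:,0,1].max(), "area",cv2.contourArea(m[2]))
h=cv2.cvtColor(s["color"],cv2.COLOR_RGB2HSV)[230:265,340:378]
red=((h[...,0]<6)|(h[...,0]>172))&(h[...,1]>120)&(h[...,2]>60);print("red px",red.sum())
E
python3 look.py a
```

```text
4.55 [0.5456 0.1035 0.1275] [-0.2  0.7 -0.1] 0.0275 ang 159.4 r 0.0496
strap [339.37 264.19] (317, 231, 51, 61) max row pt 291 area 1034.5
red px 9
```

View pics/s_a.png

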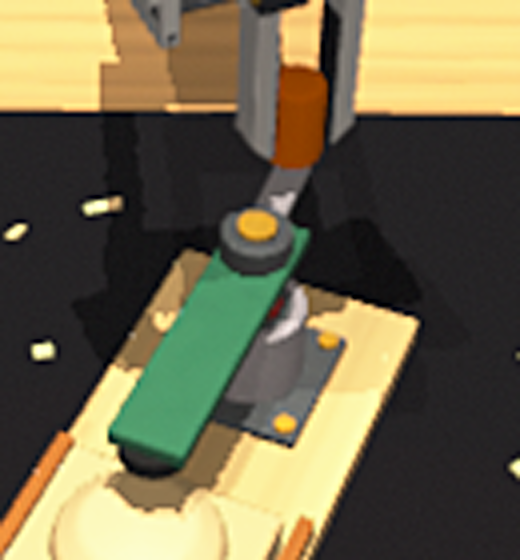

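Grasped: 27.5 mm wide on the orange grip, tips clear of the arm, and the red ring is visible at the boss (crop (275,305)). Next, a table of circle deltas.

Run:
```python
import numpy as np
p=np.radians(159.5+np.arange(0,182,3));x=50*np.cos(p);y=50*np.sin(p)
for i in range(60): print(round(159.5+3*i,1),round(x[i+1]-x[i],2),round(y[i+1]-y[i],2),end=" | ")
```

```text
159.5 -0.85 -2.48 | 162.5 -0.72 -2.52 | 165.5 -0.59 -2.55 | 168.5 -0.45 -2.58 | 171.5 -0.32 -2.6 | 174.5 -0.18 -2.61 | 177.5 -0.05 -2.62 | 180.5 0.09 -2.62 | 183.5 0.23 -2.61 | 186.5 0.36 -2.59 | 189.5 0.5 -2.57 | 192.5 0.63 -2.54 | 195.5 0.77 -2.5 | 198.5 0.9 -2.46 | 201.5 1.02 -2.41 | 204.5 1.15 -2.35 | 207.5 1.27 -2.29 | 210.5 1.39 -2.22 | 213.5 1.5 -2.14 | 216.5 1.61 -2.06 | 219.5 1.72 -1.98 | 222.5 1.82 -1.88 | 225.5 1.91 -1.79 | 228.5 2.01 -1.68 | 231.5 2.09 -1.58 | 234.5 2.17 -1.46 | 237.5 2.24 -1.35 | 240.5 2.31 -1.23 | 243.5 2.37 -1.11 | 246.5 2.43 -0.98 | 249.5 2.48 -0.85 | 252.5 2.52 -0.72 | 255.5 2.55 -0.59 | 258.5 2.58 -0.45 | 261.5 2.6 -0.32 | 264.5 2.61 -0.18 | 267.5 2.62 -0.05 | 270.5 2.62 0.09 | 273.5 2.61 0.23 | 276.5 2.59 0.36 | 279.5 2.57 0.5 | 282.5 2.54 0.63 | 285.5 2.5 0.77 | 288.5 2.46 0.9 | 291.5 2.41 1.02 | 294.5 2.35 1.15 | 297.5 2.29 1.27 | 300.5 2.22 1.39 | 303.5 2.14 1.5 | 306.5 2.06 1.61 | 309.5 1.98 1.72 | 312.5 1.88 1.82 | 315.5 1.79 1.91 | 318.5 1.68 2.01 | 321.5 1.58 2.09 | 324.5 1.46 2.17 | 327.5 1.35 2.24 | 330.5 1.23 2.31 | 333.5 1.11 2.37 | 336.5 0.98 2.43 |
```

Call:
{"op": "send_rows", "data": {"rows": [-0.8, -2.5, 0, 0, 0, 0, 0, -0.7, -2.5, 0, 0, 0, 0, 0, -0.6, -2.5, 0, 0, 0, 0, 0, -0.5, -2.6, 0, 0, 0, 0, 0, -0.3, -2.6, 0, 0, 0, 0, 0, -0.2, -2.6, 0, 0, 0, 0, 0, 0, -2.6, 0, 0, 0, 0, 0, 0.1, -2.6, 0, 0, 0, 0, 0]}}

```text
time: 5.65
tool_pos: [0.5425, 0.0825, 0.1274]
ee_rot: [3.141, -0.0, -1.166]
wrist_force: [0.1, 3.0, -0.1]
width: 0.0274
```

```bash
python3 look.py b
```

```text
5.65 [0.5425 0.0825 0.1274] [ 0.1  3.  -0.1] 0.0274 ang -176.0 r 0.0496
strap [339.44 263.96] (317, 231, 51, 61) max row pt 291 area 1042.0
red px 8
```

View pics/s_b.png

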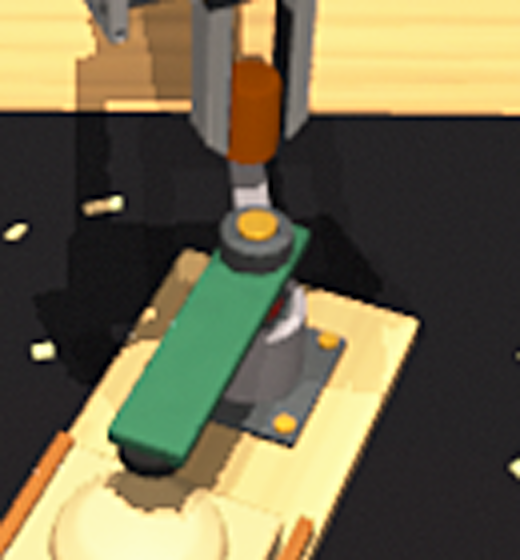

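The crank follows: it is at -176° and the strap hasn't moved. From here I go in 12° calls and check for the drop after each one.

Call:
{"op": "send_rows", "data": {"rows": [0.1, -1.3, 0, 0, 0, 0, 0, 0.1, -1.3, 0, 0, 0, 0, 0, 0.2, -1.3, 0, 0, 0, 0, 0, 0.2, -1.3, 0, 0, 0, 0, 0, 0.2, -1.3, 0, 0, 0, 0, 0, 0.3, -1.3, 0, 0, 0, 0, 0, 0.3, -1.3, 0, 0, 0, 0, 0, 0.3, -1.3, 0, 0, 0, 0, 0]}}

```text
time: 6.75
tool_pos: [0.5441, 0.0727, 0.1274]
ee_rot: [3.141, 0.001, -1.166]
wrist_force: [-1.4, 4.7, 1.2]
width: 0.0276
```

```bash
python3 look.py c
```

```text
6.75 [0.5441 0.0727 0.1274] [-1.4  4.7  1.2] 0.0276 ang -164.5 r 0.0497
strap [339.53 263.83] (317, 231, 51, 61) max row pt 291 area 1046.5
red px 9
```

Call:
{"op": "send_rows", "data": {"rows": [0.4, -1.25, 0, 0, 0, 0, 0, 0.4, -1.25, 0, 0, 0, 0, 0, 0.45, -1.2, 0, 0, 0, 0, 0, 0.45, -1.2, 0, 0, 0, 0, 0, 0.5, -1.2, 0, 0, 0, 0, 0, 0.5, -1.2, 0, 0, 0, 0, 0, 0.6, -1.2, 0, 0, 0, 0, 0, 0.6, -1.2, 0, 0, 0, 0, 0]}}

```text
time: 7.85
tool_pos: [0.5482, 0.0627, 0.1275]
ee_rot: [3.141, -0.0, -1.166]
wrist_force: [-2.5, 1.6, 0.3]
width: 0.0277
```

```bash
python3 look.py d
```

```text
7.85 [0.5482 0.0627 0.1275] [-2.5  1.6  0.3] 0.0277 ang -152.0 r 0.0497
strap [339.44 263.7 ] (317, 231, 51, 61) max row pt 291 area 1036.0
red px 9
```

Call:
{"op": "send_rows", "data": {"rows": [0.65, -1.15, 0, 0, 0, 0, 0, 0.65, -1.15, 0, 0, 0, 0, 0, 0.7, -1.1, 0, 0, 0, 0, 0, 0.7, -1.1, 0, 0, 0, 0, 0, 0.75, -1.1, 0, 0, 0, 0, 0, 0.75, -1.1, 0, 0, 0, 0, 0, 0.8, -1.0, 0, 0, 0, 0, 0, 0.8, -1.0, 0, 0, 0, 0, 0]}}

```text
time: 8.95
tool_pos: [0.5542, 0.0537, 0.1275]
ee_rot: [-3.142, -0.001, -1.166]
wrist_force: [-2.3, 2.1, -0.1]
width: 0.0273
```

```bash
python3 look.py e
```

```text
8.95 [0.5542 0.0537 0.1275] [-2.3  2.1 -0.1] 0.0273 ang -139.5 r 0.0497
strap [339.43 263.58] (317, 231, 51, 61) max row pt 291 area 1041.0
red px 11
```

Call:
{"op": "send_rows", "data": {"rows": [0.85, -1.0, 0, 0, 0, 0, 0, 0.85, -1.0, 0, 0, 0, 0, 0, 0.9, -0.95, 0, 0, 0, 0, 0, 0.9, -0.95, 0, 0, 0, 0, 0, 0.95, -0.9, 0, 0, 0, 0, 0, 0.95, -0.9, 0, 0, 0, 0, 0, 1.0, -0.85, 0, 0, 0, 0, 0, 1.0, -0.8, 0, 0, 0, 0, 0]}}

```text
time: 10.05
tool_pos: [0.5612, 0.0469, 0.1274]
ee_rot: [3.141, 0.0, -1.166]
wrist_force: [-2.4, 1.5, 0.2]
width: 0.0272
```

```bash
python3 look.py f
```

```text
10.05 [0.5612 0.0469 0.1274] [-2.4  1.5  0.2] 0.0272 ang -128.2 r 0.0498
strap [339.4 263.6] (317, 231, 51, 61) max row pt 291 area 1039.0
red px 8
```

Call:
{"op": "send_rows", "data": {"rows": [1.05, -0.8, 0, 0, 0, 0, 0, 1.05, -0.8, 0, 0, 0, 0, 0, 1.1, -0.75, 0, 0, 0, 0, 0, 1.1, -0.7, 0, 0, 0, 0, 0, 1.1, -0.7, 0, 0, 0, 0, 0, 1.1, -0.65, 0, 0, 0, 0, 0, 1.15, -0.6, 0, 0, 0, 0, 0, 1.15, -0.6, 0, 0, 0, 0, 0]}}

```text
time: 11.15
tool_pos: [0.5703, 0.0411, 0.1275]
ee_rot: [3.142, -0.0, -1.166]
wrist_force: [-2.4, 0.7, -0.4]
width: 0.0275
```

```bash
python3 look.py g
```

```text
11.15 [0.5703 0.0411 0.1275] [-2.4  0.7 -0.4] 0.0275 ang -115.8 r 0.0498
strap [339.32 263.6 ] (317, 231, 51, 61) max row pt 291 area 1037.5
red px 11
```

View pics/s_g.png

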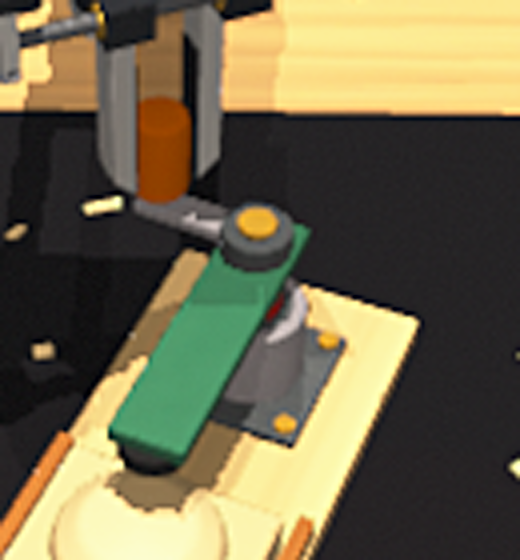

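Not dropped: the red ring still shows at crop (275,305) and the strap hasn't moved. I continue.

Call:
{"op": "send_rows", "data": {"rows": [1.2, -0.55, 0, 0, 0, 0, 0, 1.2, -0.55, 0, 0, 0, 0, 0, 1.2, -0.5, 0, 0, 0, 0, 0, 1.2, -0.5, 0, 0, 0, 0, 0, 1.25, -0.45, 0, 0, 0, 0, 0, 1.25, -0.4, 0, 0, 0, 0, 0, 1.25, -0.4, 0, 0, 0, 0, 0, 1.25, -0.35, 0, 0, 0, 0, 0]}}

```text
time: 12.25
tool_pos: [0.5804, 0.0374, 0.1277]
ee_rot: [-3.141, -0.001, -1.166]
wrist_force: [-2.1, 1.7, 0.6]
width: 0.0274
```

```bash
python3 look.py i
```

```text
12.25 [0.5804 0.0374 0.1277] [-2.1  1.7  0.6] 0.0274 ang -103.4 r 0.05
strap [339.39 263.6 ] (317, 231, 51, 61) max row pt 291 area 1034.5
red px 9
```

Call:
{"op": "send_rows", "data": {"rows": [1.3, -0.25, 0, 0, 0, 0, 0, 1.3, -0.25, 0, 0, 0, 0, 0, 1.3, -0.2, 0, 0, 0, 0, 0, 1.3, -0.2, 0, 0, 0, 0, 0, 1.3, -0.15, 0, 0, 0, 0, 0, 1.3, -0.1, 0, 0, 0, 0, 0, 1.3, -0.1, 0, 0, 0, 0, 0, 1.3, 0, 0, 0, 0, 0, 0]}}

```text
time: 13.35
tool_pos: [0.5899, 0.036, 0.1272]
ee_rot: [3.14, 0.0, -1.166]
wrist_force: [-3.6, -1.5, -1.3]
width: 0.0274
```

```bash
python3 look.py j
```

```text
13.35 [0.5899 0.036  0.1272] [-3.6 -1.5 -1.3] 0.0274 ang -92.4 r 0.0501
strap [339.26 266.59] (317, 233, 50, 62) max row pt 294 area 1023.5
red px 0
```

The strap fell 3 px (about 8 mm) and the red ring is gone. I'll check the picture, then go forward.

View pics/s_j.png

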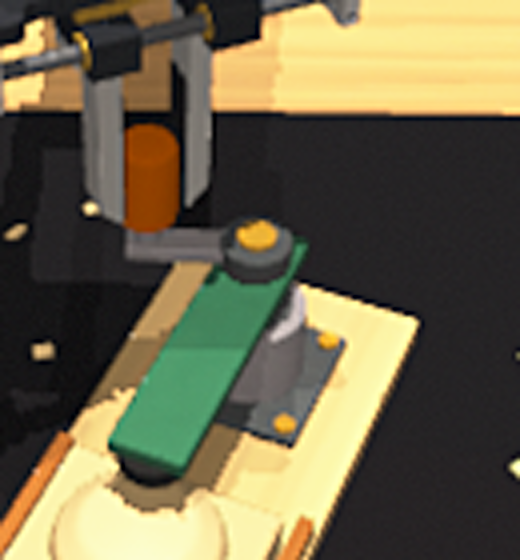

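Run:
```python
import numpy as np
p=np.radians(267.5-np.arange(0,370,3));x=50*np.cos(p);y=50*np.sin(p)
for i in range(121):
    if i%8==0: print("\n%d:"%(i//8),end=" ")
    print("%.1f, %.1f"%(round(x[i+1],1)-round(x[i],1),round(y[i+1],1)-round(y[i],1)),end=" | ")
```

```text
0: -2.6, 0.2 | -2.6, 0.3 | -2.6, 0.5 | -2.5, 0.6 | -2.5, 0.7 | -2.5, 0.9 | -2.4, 0.9 | -2.4, 1.2 | 
1: -2.3, 1.2 | -2.3, 1.3 | -2.1, 1.5 | -2.1, 1.6 | -2.0, 1.7 | -1.9, 1.7 | -1.9, 1.9 | -1.7, 2.0 | 
2: -1.6, 2.1 | -1.5, 2.1 | -1.4, 2.2 | -1.3, 2.3 | -1.1, 2.4 | -1.0, 2.4 | -0.9, 2.4 | -0.8, 2.5 | 
3: -0.6, 2.6 | -0.5, 2.5 | -0.4, 2.6 | -0.2, 2.6 | -0.1, 2.7 | 0.0, 2.6 | 0.2, 2.6 | 0.3, 2.6 | 
4: 0.5, 2.6 | 0.6, 2.5 | 0.7, 2.5 | 0.9, 2.5 | 0.9, 2.4 | 1.2, 2.4 | 1.2, 2.3 | 1.3, 2.3 | 
5: 1.5, 2.1 | 1.6, 2.1 | 1.7, 2.0 | 1.7, 1.9 | 1.9, 1.9 | 2.0, 1.7 | 2.1, 1.6 | 2.1, 1.5 | 
6: 2.2, 1.4 | 2.3, 1.3 | 2.4, 1.1 | 2.4, 1.0 | 2.4, 0.9 | 2.5, 0.8 | 2.6, 0.6 | 2.5, 0.5 | 
7: 2.6, 0.4 | 2.6, 0.2 | 2.7, 0.1 | 2.6, 0.0 | 2.6, -0.2 | 2.6, -0.3 | 2.6, -0.5 | 2.5, -0.6 | 
8: 2.5, -0.7 | 2.5, -0.9 | 2.4, -0.9 | 2.4, -1.2 | 2.3, -1.2 | 2.3, -1.3 | 2.1, -1.5 | 2.1, -1.6 | 
9: 2.0, -1.7 | 1.9, -1.7 | 1.9, -1.9 | 1.7, -2.0 | 1.6, -2.1 | 1.5, -2.1 | 1.4, -2.2 | 1.3, -2.3 | 
10: 1.1, -2.4 | 1.0, -2.4 | 0.9, -2.4 | 0.8, -2.5 | 0.6, -2.6 | 0.5, -2.5 | 0.4, -2.6 | 0.2, -2.6 | 
11: 0.1, -2.7 | 0.0, -2.6 | -0.2, -2.6 | -0.3, -2.6 | -0.5, -2.6 | -0.6, -2.5 | -0.7, -2.5 | -0.9, -2.5 | 
12: -0.9, -2.4 | -1.2, -2.4 | -1.2, -2.3 | -1.3, -2.3 | -1.5, -2.1 | -1.6, -2.1 | -1.7, -2.0 | -1.7, -1.9 | 
13: -1.9, -1.9 | -2.0, -1.7 | -2.1, -1.6 | -2.1, -1.5 | -2.2, -1.4 | -2.3, -1.3 | -2.4, -1.1 | -2.4, -1.0 | 
14: -2.4, -0.9 | -2.5, -0.8 | -2.6, -0.6 | -2.5, -0.5 | -2.6, -0.4 | -2.6, -0.2 | -2.7, -0.1 | -2.6, 0.0 | 
15: -2.6, 0.2 |
```

Drop confirmed. Now forward (clockwise) 360° in 24° calls.

Call:
{"op": "send_rows", "data": {"rows": [-2.6, 0.2, 0, 0, 0, 0, 0, -2.6, 0.3, 0, 0, 0, 0, 0, -2.6, 0.5, 0, 0, 0, 0, 0, -2.5, 0.6, 0, 0, 0, 0, 0, -2.5, 0.7, 0, 0, 0, 0, 0, -2.5, 0.9, 0, 0, 0, 0, 0, -2.4, 0.9, 0, 0, 0, 0, 0, -2.4, 1.2, 0, 0, 0, 0, 0]}}

```text
time: 14.45
tool_pos: [0.57, 0.0414, 0.1274]
ee_rot: [3.141, -0.0, -1.166]
wrist_force: [0.9, -2.6, 0.2]
width: 0.0274
```

```bash
python3 look.py k
```

```text
14.45 [0.57   0.0414 0.1274] [ 0.9 -2.6  0.2] 0.0274 ang -116.3 r 0.0497
strap [339.32 266.65] (317, 234, 51, 61) max row pt 294 area 1027.0
red px 0
```

Call:
{"op": "send_rows", "data": {"rows": [-2.3, 1.2, 0, 0, 0, 0, 0, -2.3, 1.3, 0, 0, 0, 0, 0, -2.1, 1.5, 0, 0, 0, 0, 0, -2.1, 1.6, 0, 0, 0, 0, 0, -2.0, 1.7, 0, 0, 0, 0, 0, -1.9, 1.7, 0, 0, 0, 0, 0, -1.9, 1.9, 0, 0, 0, 0, 0, -1.7, 2.0, 0, 0, 0, 0, 0]}}

```text
time: 15.55
tool_pos: [0.5538, 0.0545, 0.1275]
ee_rot: [3.141, -0.0, -1.166]
wrist_force: [-0.3, -3.5, -0.8]
width: 0.0277
```

Call:
{"op": "send_rows", "data": {"rows": [-1.6, 2.1, 0, 0, 0, 0, 0, -1.5, 2.1, 0, 0, 0, 0, 0, -1.4, 2.2, 0, 0, 0, 0, 0, -1.3, 2.3, 0, 0, 0, 0, 0, -1.1, 2.4, 0, 0, 0, 0, 0, -1.0, 2.4, 0, 0, 0, 0, 0, -0.9, 2.4, 0, 0, 0, 0, 0, -0.8, 2.5, 0, 0, 0, 0, 0]}}

```text
time: 16.55
tool_pos: [0.5442, 0.0733, 0.1274]
ee_rot: [3.141, 0.001, -1.166]
wrist_force: [-2.0, -2.3, -0.9]
width: 0.0276
```

```bash
python3 look.py l
```

```text
16.55 [0.5442 0.0733 0.1274] [-2.  -2.3 -0.9] 0.0276 ang -165.1 r 0.0495
strap [339.42 266.87] (317, 234, 51, 61) max row pt 294 area 1027.5
red px 0
```

Call:
{"op": "send_rows", "data": {"rows": [-0.6, 2.6, 0, 0, 0, 0, 0, -0.5, 2.5, 0, 0, 0, 0, 0, -0.4, 2.6, 0, 0, 0, 0, 0, -0.2, 2.6, 0, 0, 0, 0, 0, -0.1, 2.7, 0, 0, 0, 0, 0, 0, 2.6, 0, 0, 0, 0, 0, 0.2, 2.6, 0, 0, 0, 0, 0, 0.3, 2.6, 0, 0, 0, 0, 0]}}

```text
time: 17.65
tool_pos: [0.5432, 0.0939, 0.1275]
ee_rot: [-3.141, -0.0, -1.166]
wrist_force: [-2.4, -1.8, -0.1]
width: 0.0273
```

Call:
{"op": "send_rows", "data": {"rows": [0.5, 2.6, 0, 0, 0, 0, 0, 0.6, 2.5, 0, 0, 0, 0, 0, 0.7, 2.5, 0, 0, 0, 0, 0, 0.9, 2.5, 0, 0, 0, 0, 0, 0.9, 2.4, 0, 0, 0, 0, 0, 1.2, 2.4, 0, 0, 0, 0, 0, 1.2, 2.3, 0, 0, 0, 0, 0, 1.3, 2.3, 0, 0, 0, 0, 0]}}

```text
time: 18.65
tool_pos: [0.5505, 0.1131, 0.1275]
ee_rot: [3.141, -0.0, -1.166]
wrist_force: [-1.0, -1.7, -0.7]
width: 0.0273
```

```bash
python3 look.py m
```

```text
18.65 [0.5505 0.1131 0.1275] [-1.  -1.7 -0.7] 0.0273 ang 146.8 r 0.0496
strap [339.31 267.35] (317, 235, 51, 61) max row pt 295 area 1024.5
red px 0
```

View pics/s_m.png

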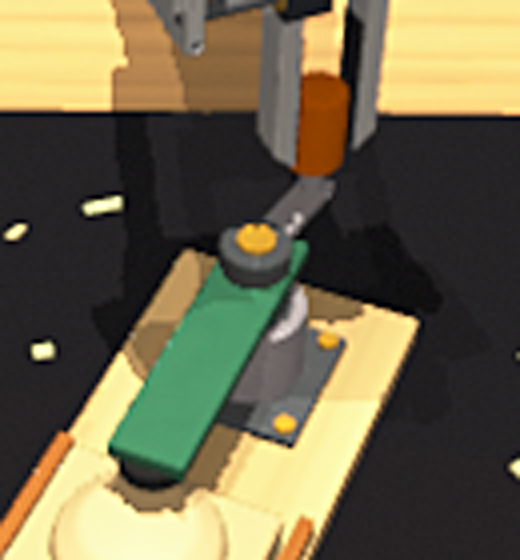

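All is well: the grip is still held over the crank end, the ring is hidden and the strap is sinking. Continuing.

Call:
{"op": "send_rows", "data": {"rows": [1.5, 2.1, 0, 0, 0, 0, 0, 1.6, 2.1, 0, 0, 0, 0, 0, 1.7, 2.0, 0, 0, 0, 0, 0, 1.7, 1.9, 0, 0, 0, 0, 0, 1.9, 1.9, 0, 0, 0, 0, 0, 2.0, 1.7, 0, 0, 0, 0, 0, 2.1, 1.6, 0, 0, 0, 0, 0, 2.1, 1.5, 0, 0, 0, 0, 0]}}

```text
time: 19.75
tool_pos: [0.5654, 0.128, 0.1276]
ee_rot: [-3.141, -0.0, -1.166]
wrist_force: [0.1, -2.7, -0.0]
width: 0.0275
```

Call:
{"op": "send_rows", "data": {"rows": [2.2, 1.4, 0, 0, 0, 0, 0, 2.3, 1.3, 0, 0, 0, 0, 0, 2.4, 1.1, 0, 0, 0, 0, 0, 2.4, 1.0, 0, 0, 0, 0, 0, 2.4, 0.9, 0, 0, 0, 0, 0, 2.5, 0.8, 0, 0, 0, 0, 0, 2.6, 0.6, 0, 0, 0, 0, 0, 2.5, 0.5, 0, 0, 0, 0, 0]}}

```text
time: 20.75
tool_pos: [0.5843, 0.1354, 0.1274]
ee_rot: [3.141, -0.0, -1.166]
wrist_force: [-2.3, -4.3, -0.6]
width: 0.028
```

```bash
python3 look.py n
```

```text
20.75 [0.5843 0.1354 0.1274] [-2.3 -4.3 -0.6] 0.028 ang 98.8 r 0.05
strap [338.67 268.6 ] (317, 242, 49, 54) max row pt 295 area 998.0
red px 0
```

Call:
{"op": "send_rows", "data": {"rows": [2.6, 0.4, 0, 0, 0, 0, 0, 2.6, 0.2, 0, 0, 0, 0, 0, 2.7, 0.1, 0, 0, 0, 0, 0, 2.6, 0, 0, 0, 0, 0, 0, 2.6, -0.2, 0, 0, 0, 0, 0, 2.6, -0.3, 0, 0, 0, 0, 0, 2.6, -0.5, 0, 0, 0, 0, 0, 2.5, -0.6, 0, 0, 0, 0, 0]}}

```text
time: 21.85
tool_pos: [0.6045, 0.1346, 0.1271]
ee_rot: [3.14, 0.001, -1.166]
wrist_force: [-4.1, -3.9, 0.1]
width: 0.0272
```

Call:
{"op": "send_rows", "data": {"rows": [2.5, -0.7, 0, 0, 0, 0, 0, 2.5, -0.9, 0, 0, 0, 0, 0, 2.4, -0.9, 0, 0, 0, 0, 0, 2.4, -1.2, 0, 0, 0, 0, 0, 2.3, -1.2, 0, 0, 0, 0, 0, 2.3, -1.3, 0, 0, 0, 0, 0, 2.1, -1.5, 0, 0, 0, 0, 0, 2.1, -1.6, 0, 0, 0, 0, 0]}}

```text
time: 22.85
tool_pos: [0.6227, 0.1259, 0.127]
ee_rot: [3.139, 0.002, -1.166]
wrist_force: [-4.5, -2.3, -0.4]
width: 0.0277
```

```bash
python3 look.py p
```

```text
22.85 [0.6227 0.1259 0.127 ] [-4.5 -2.3 -0.4] 0.0277 ang 52.5 r 0.0504
strap [338.37 269.34] (317, 242, 45, 54) max row pt 295 area 982.0
red px 0
```

View pics/s_p.png

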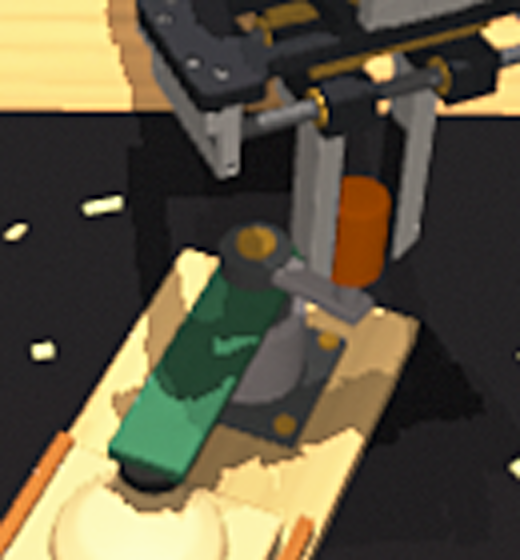

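The crank is past the halfway point, grip held, at 52°. Continuing.

Call:
{"op": "send_rows", "data": {"rows": [2.0, -1.7, 0, 0, 0, 0, 0, 1.9, -1.7, 0, 0, 0, 0, 0, 1.9, -1.9, 0, 0, 0, 0, 0, 1.7, -2.0, 0, 0, 0, 0, 0, 1.6, -2.1, 0, 0, 0, 0, 0, 1.5, -2.1, 0, 0, 0, 0, 0, 1.4, -2.2, 0, 0, 0, 0, 0, 1.3, -2.3, 0, 0, 0, 0, 0]}}

```text
time: 23.95
tool_pos: [0.6359, 0.1109, 0.127]
ee_rot: [3.14, 0.003, -1.165]
wrist_force: [-5.2, -0.5, -1.5]
width: 0.0278
```

Call:
{"op": "send_rows", "data": {"rows": [1.1, -2.4, 0, 0, 0, 0, 0, 1.0, -2.4, 0, 0, 0, 0, 0, 0.9, -2.4, 0, 0, 0, 0, 0, 0.8, -2.5, 0, 0, 0, 0, 0, 0.6, -2.6, 0, 0, 0, 0, 0, 0.5, -2.5, 0, 0, 0, 0, 0, 0.4, -2.6, 0, 0, 0, 0, 0, 0.2, -2.6, 0, 0, 0, 0, 0]}}

```text
time: 24.95
tool_pos: [0.6423, 0.09, 0.1274]
ee_rot: [-3.141, 0.002, -1.166]
wrist_force: [-4.8, 2.9, -1.3]
width: 0.0276
```

```bash
python3 look.py q
```

```text
24.95 [0.6423 0.09   0.1274] [-4.8  2.9 -1.3] 0.0276 ang 4.5 r 0.0505
strap [336.13 272.57] (317, 245, 36, 52) max row pt 296 area 844.0
red px 0
```

Call:
{"op": "send_rows", "data": {"rows": [0, -2.7, 0, 0, 0, 0, 0, -0.1, -2.6, 0, 0, 0, 0, 0, -0.3, -2.6, 0, 0, 0, 0, 0, -0.4, -2.6, 0, 0, 0, 0, 0, -0.5, -2.6, 0, 0, 0, 0, 0, -0.7, -2.5, 0, 0, 0, 0, 0, -0.8, -2.5, 0, 0, 0, 0, 0, -0.9, -2.5, 0, 0, 0, 0, 0]}}

```text
time: 26.05
tool_pos: [0.6393, 0.0683, 0.1278]
ee_rot: [-3.14, -0.001, -1.166]
wrist_force: [-1.2, 2.7, 0.4]
width: 0.0277
```

Call:
{"op": "send_rows", "data": {"rows": [-0.9, -2.4, 0, 0, 0, 0, 0, -1.2, -2.4, 0, 0, 0, 0, 0, -1.2, -2.3, 0, 0, 0, 0, 0, -1.3, -2.3, 0, 0, 0, 0, 0, -1.5, -2.1, 0, 0, 0, 0, 0, -1.6, -2.1, 0, 0, 0, 0, 0, -1.7, -2.0, 0, 0, 0, 0, 0, -1.7, -1.9, 0, 0, 0, 0, 0]}}

```text
time: 27.05
tool_pos: [0.6279, 0.0508, 0.1276]
ee_rot: [-3.141, -0.001, -1.166]
wrist_force: [1.4, 0.9, -0.7]
width: 0.0279
```

```bash
python3 look.py r
```

```text
27.05 [0.6279 0.0508 0.1276] [ 1.4  0.9 -0.7] 0.0279 ang -44.4 r 0.0503
strap [338.82 270.88] (317, 236, 50, 61) max row pt 296 area 938.5
red px 0
```

View pics/s_r.png

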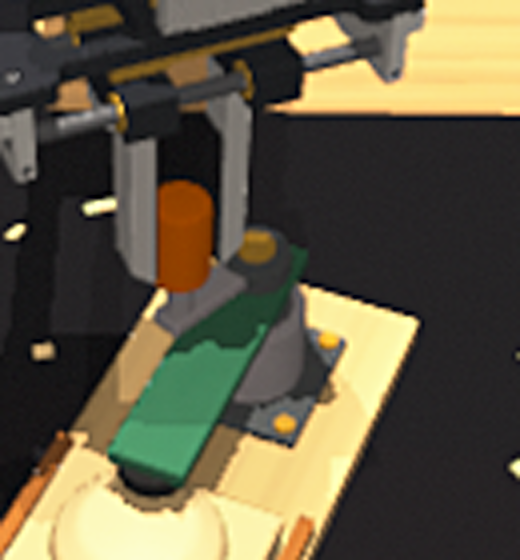

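It's at -44.4°, with about 50° to go to end near -95°. That is one turn from the turnaround at -92.4°, with a little extra because the drop came slightly before it.

Call:
{"op": "send_rows", "data": {"rows": [-1.9, -1.9, 0, 0, 0, 0, 0, -2.0, -1.7, 0, 0, 0, 0, 0, -2.1, -1.6, 0, 0, 0, 0, 0, -2.1, -1.5, 0, 0, 0, 0, 0, -2.2, -1.4, 0, 0, 0, 0, 0, -2.3, -1.3, 0, 0, 0, 0, 0, -2.4, -1.1, 0, 0, 0, 0, 0, -2.4, -1.0, 0, 0, 0, 0, 0]}}

```text
time: 28.15
tool_pos: [0.6104, 0.0394, 0.1276]
ee_rot: [-3.141, -0.001, -1.166]
wrist_force: [2.7, -1.2, -0.9]
width: 0.0278
```

Call:
{"op": "send_rows", "data": {"rows": [-2.4, -0.9, 0, 0, 0, 0, 0, -2.5, -0.8, 0, 0, 0, 0, 0, -2.6, -0.6, 0, 0, 0, 0, 0, -2.5, -0.5, 0, 0, 0, 0, 0, -2.6, -0.4, 0, 0, 0, 0, 0, -2.6, -0.2, 0, 0, 0, 0, 0, -2.6, -0.1, 0, 0, 0, 0, 0, -2.0, 0, 0, 0, 0, 0, 0]}}

```text
time: 29.15
tool_pos: [0.59, 0.0362, 0.1274]
ee_rot: [3.141, 0.0, -1.166]
wrist_force: [2.3, -3.2, -0.4]
width: 0.0276
```

```bash
python3 look.py u
```

```text
29.15 [0.59   0.0362 0.1274] [ 2.3 -3.2 -0.4] 0.0276 ang -92.3 r 0.0499
strap [339.19 269.46] (317, 237, 50, 60) max row pt 296 area 1013.0
red px 0
```

Call:
{"op": "send_rows", "data": {"rows": [-1.0, 0.1, 0, 0, 0, 0, 0, -1.0, 0.1, 0, 0, 0, 0, 0, 0, 0, 0, 0, 0, 0, 0, 0, 0, 0, 0, 0, 0, 0, 0, 0, 0, 0, 0, 0, 0, 0, 0, 0, 0, 0, 0, 0, 0, 0, 0, 0, 0, 0, 0, 0, 0, 0, 0, 0, 0, 0]}}

```text
time: 30.25
tool_pos: [0.5883, 0.0363, 0.1275]
ee_rot: [3.141, -0.0, -1.166]
wrist_force: [0.7, -4.7, -1.3]
width: 0.0277
```

```bash
python3 look.py v
python3 - <<'E'
from w import *
s=snapshot("scene");cv2.imwrite("pics/s_end.png",s["color"][:,:,::-1]);t=snapshot("top");cv2.imwrite("pics/t_end.png",t["color"][:,:,::-1]);print(get_obs()["qvel"].round(4))
a=cv2.imread("pics/scene0.png")
for n,roi in (("chisel",(425,255,480,390)),("board front/blank",(275,295,372,365)),("mallet",(232,225,290,290))):
    x0,y0,x1,y1=roi;sh,_=cv2.phaseCorrelate(cv2.cvtColor(a,6)[y0:y1,x0:x1].astype(float),cv2.cvtColor(s["color"],7)[y0:y1,x0:x1].astype(float));print(n,np.round(sh,2))
E
```

```text
30.25 [0.5883 0.0363 0.1275] [ 0.7 -4.7 -1.3] 0.0277 ang -94.2 r 0.0499
strap [339.15 269.58] (317, 236, 50, 62) max row pt 297 area 1012.0
red px 0
[-0.0007 -0.0008  0.0027  0.0009 -0.0007  0.001 ]
chisel [0.01 0.48]
board front/blank [ 0.   -0.05]
mallet [0.03 0.  ]
```

View pics/s_end.png

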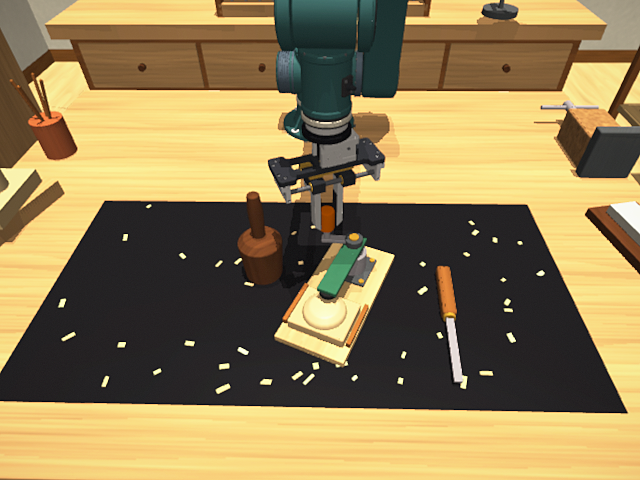

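View pics/s_v.png

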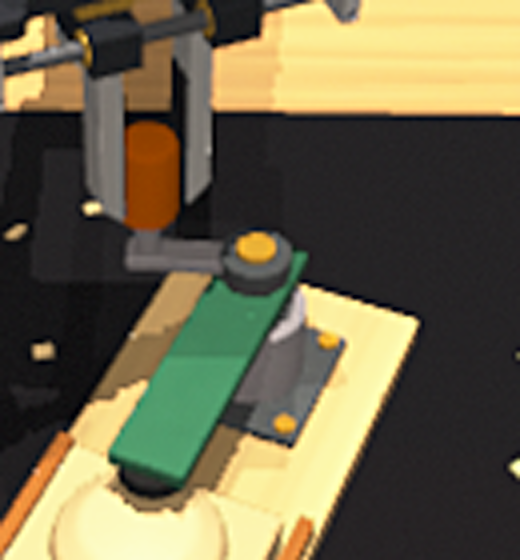

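The strap row went 263.6 → 266.6 → 269.6, two equal drops of about 8 mm. The ring is hidden, the grip is held and the crank is at rest.

Run:
```python
from bench import *
print(close_job()); print(get_obs()["tool_pos"],get_obs()["width"])
```

```text
the job is handed in; nothing more can be done
None
the job is handed in; nothing more can be done
```

I took the orange grip and turned the crank backward about 108° (1.9 rad) until the bolt dropped into its thread. I then turned it forward about 362° and handed the job in at about 30 s, still holding the grip with the crank at rest.

- **Thread drop:** the strap fell about 3 px in the scene view (about 8 mm) and the red ring disappeared. I checked only after every 12° call, so the drop fell somewhere in the last step and the crank may have gone a few degrees past it. The forward turn counted from the actual drop is therefore a full turn to within about 10°.
- **One full turn:** the strap sank about another 3 px (about 8 mm), as one turn should give. The last check showed a grip width of 27.7 mm, joint speeds near zero and a wrist force of about 5 N.
- **Bystanders:** the blank and mallet shifted under 0.1 px between the first and last scene pictures. The chisel check disagreed slightly, at 0.5 px. It looks unmoved in the picture and the arm never went near it, so I take that as matching noise, but I did not check it further.

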